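Inch the belt drive from its control plate

TASK

Run the belt drive by hand from its control plate, pressing only, with the tips of the closed fingers: first press down the raised, white-striped half of the black rocker until it has tipped fully over, then push the blue button fully in so that it stays in, and then press the green button fully down and keep it down; the program finishes while still holding the green button down. Do not press the red or the yellow button, and do not shift or pick up the hub that stands among the controls or the tools and parts lying around.

Things in the scene. Friction and masses are not known exactly. Their poses are not given: they have to be found in the camera images.
- rig: the black test rig, a fixed plate 370 x 440 mm, 8 mm thick; origin on the bench, in the middle of the control area. Its z is up. Six places on the plate, in two rows along its y (95 mm apart) of three each (90 mm apart), carry the rocker, the blue, green, red and yellow buttons and the loose hub, in any order. Behind them (rig x from +150 to +250 mm) stands the clear belt-drive housing, 360 mm long, its top 83 mm above the bench
- power_unit: fixed grey box of the black rocker switch, 84 (x) x 60 (y) x 30 mm, standing on the plate; origin at the centre of its underside. Its x runs along the rocker's length, towards the half that is raised at the start
- power_press (a point): point on the rocker's top face under the white stripe, 24 mm from the pivot on the half that is raised at the start; it moves with the rocker. The rocker is 64 mm long (along the box's x) and 44 mm wide, pivots about the box's y axis 30 mm above the box's underside, and its end lies 8 mm beyond this point
- power (a joint): rocker angle, rad: 0 to 0.06 at the start (off, striped half raised by 0.2 rad), 0.4 at its stop (on, striped half down by 0.2 rad; the stripe sinks about 9.5 mm). No spring: friction of about 0.05 N m (some 2 N at the stripe at first, 4 to 8 N near the end) keeps it where it is left
- blue_unit: fixed grey block of the blue button, 56 x 56 x 34 mm; origin at the centre of its underside, on the plate
- blue_top (a point): centre of the top face of the blue button, a 36 mm disc that stands 12 mm above its block when out
- blue (a joint): travel of the blue button, m: 0 out (up to 1.2 mm in at the start), 0.007 fully in. Takes about 4 N and stays where it is left
- green_unit: fixed grey block of the green button, 56 x 56 x 34 mm, with the button; origin at the centre of its underside, on the plate
- green_top (a point): centre of the top face of the green button, a 36 mm disc that stands 12 mm above its block when out
- green (a joint): travel of the green button, m: 0 out, 0.007 fully down. Spring return: about 2 N to start, 6 N when fully down; it comes up when let go
- red_top (a point): centre of the top of the red button (36 mm disc, block as for the blue one): leave alone
- red (a joint): travel of the red button, m: 0 out, 0.007 in; stays in if pressed
- yellow_top (a point): centre of the top of the yellow button (36 mm disc, block as for the green one): leave alone
- yellow (a joint): travel of the yellow button, m: 0 out, 0.007 in; springs back
- hub: loose aluminium flanged hub standing on the plate at one of the six places: flange 60 mm across, 38 mm tall; origin at the centre of its underside
- bearing: loose steel bearing ring lying on the plate to one side of the controls, 52 mm across, 12 mm high; origin at the centre of its underside
- sleeve: loose brass sleeve standing on the plate to the other side of the controls, 30 mm across, 45 mm tall; origin at the centre of its underside
- driver: loose red-handled screwdriver lying beside the plate along its own x; origin under its middle
- phone: loose black phone, 150 x 72 x 9 mm, lying on the bench; origin at the centre of its underside
- pliers: loose black circlip pliers, 165 x 68 x 12 mm, lying beside the plate along their own x; origin on the bench under the middle
- hexkey: loose steel hex key, 110 mm long, 6 mm thick, lying on the bench; origin under its long arm

How it is judged:
On the way, in this order (a step that is already met when the one before it is completed fails the run):
1. the rocker is pressed over to on (value of joint power above 0.34 rad), for 0.1 s.
2. the blue button is pushed fully in (value of joint blue above 0.0055 m), for 0.1 s.
3. the green button is pressed fully down (value of joint green above 0.0055 m), for 0.3 s.
At the end, for the whole second after the job is handed in: the rocker is on (past 0.34 rad), the blue button is in (more than 5.5 mm of 7), and the fingers still hold the green button down (more than 5.5 mm of 7, with more than 2 N); red and yellow are out (less than 2 mm) and every loose thing is within 15 mm of where it was (value of joint power above 0.34 rad and value of joint each of blue, green above 0.0055 m and contact force between the fingers and green_unit above 2 N and value of joint each of red, yellow below 0.002 m and distance of each of hub, bearing, sleeve, driver, phone, pliers, hexkey from where it was at the start of the episode below 0.015 m); the arm keeps its last pose, push and grip.
It fails at once if the blue button is pressed before the rocker is on (value of joint blue above 0.003 m and value of joint power below 0.3 rad).
It fails at once if the green button is pressed before the rocker is on and the blue button is in (value of joint green above 0.003 m and (value of joint power below 0.3 rad or value of joint blue below 0.005 m)).
It fails at once if the red or the yellow button is pressed (value of joint any of red, yellow above 0.002 m).
It fails at once if the hub, a part or a tool is shifted or picked up (distance of any of hub, bearing, sleeve, driver, phone, pliers, hexkey from where it was at the start of the episode above 0.015 m).
It also fails if it takes over 42 s, if anything falls off the work surface, if the arm or the gripper's body presses on something with over 40 N, if the wrist force passes 120 N, or if a joint passes its speed limit or range.

ROBOT

A 7-joint arm with a two-finger parallel gripper is mounted at the origin on the work surface. World frame = base frame: x ahead of the robot, y to its left, z up, the work surface at z = 0. Lengths are in m, angles in rad, forces in N, time in s.
With the tool pointing down it reaches from about 0.4 to 0.85 m from the base axis. Payload 4.4 kg.
Tool frame: the origin (TCP) lies midway between the tips of the shut fingers; the grasp point (between the pads) lies 19 mm behind it (bot.grasp_offset is the z of the grasp point in the tool frame, in m); z points along the fingers, y is the direction in which the jaws open and shut (so a half turn about z gives the same grasp; the last joint's range is limited). The gripper opens to 94 mm and grips with 3 to 60 N. Pads are 16 mm wide; open, the fingers measure 119 mm over their backs; the gripper's body (75 mm by 177 mm) begins 78 mm behind the grasp point.
Start: joints at [1.151, 0.628, 0.038, 1.517, -0.027, 0.996, -0.02], TCP at [0.225, -0.61, 0.205] pointing down, gripper open.
Joint ranges: [-3.06, 3.06], [-0.37, 2.12], [-1.25, 1.32], [0.18, 2.47], [-1.1, 4.24], [0.23, 1.98], [-2.94, 2.94]. Speed limits (rad/s): [2.57, 2.57, 3.14, 3.14, 3.14, 3.14, 3.14].

INTERFACE

Orientations are given as a rotation vector (axis times angle).
In Python, from plant import bot gives the robot as it stands.
- The arm moves only by the shell command python3 -m handwheel 'ROWS' [OPENING] [FORCE]. ROWS is JSON, one flat list of numbers, 4 for each row, row after row: the shift along the tool's x, y, z each as a share of 80 mm, from -1 to 1, then the turn about the tool's z as a share of 180 degrees, from -1 to 1. A call has 1 to 5 rows; each row is the pose to reach, as a shift and turn from the pose commanded when the call began, along the tool's axes at that moment, turning the shorter way round; what a row does not reach only later rows make up. A row lasts 1/12 s, in which the tool goes at most 41.7 mm and 7.16 degrees, less where a joint would pass 70% of its speed; a pose out of reach is approached as far as the arm can. A call with a number of a shift or a turn outside -1 to 1 is refused whole. A call with a gripper value outside its range is refused whole. OPENING is the opening in per cent of the stroke, from 0 (shut) to 100 (fully open), set as the call begins (- or left out, the last holds). The fingers move at their own pace and stop on an object; FORCE is the grip in N (left out, the last holds). Time passes only in rows, so rows that repeat a pose let the fingers close. It gives the time, the measured TCP pose, the force and the opening at its end, in the units of the state.
- bot.get_state(): the state, without advancing time (a new reading comes with each control period).
- bot.get_image(name): name is "scene" or "top"; returns a dict with "image" (384x512x3 uint8, red, green, blue), "vfov" (degrees; the focal length in pixels is half the picture's height over the tangent of half this angle, whatever the lens; pixels are square), "cx", "cy" (the principal point, pixels), "eye" and "rotation" of the camera in the world. Camera axes: x right, y up, looking along -z (the intrinsics and any distortion apply to the point x, -y, -z); pixel columns grow to the right and rows downward; lengths in m; the calibration is good to about 2 mm. A picture is of the moment at which its call begins. There is no depth.
- bot.finish_job(): hands the job in, once; it reports no verdict.
Trained networks look in a picture, given as the dict that the camera call returned (one of the last four; its "shot" number tells which), for a name from the list of things; names that differ only in an ending like _2 or _b are one class to them, and where a whole thing is asked for, a point or a joint stands for the part that bears it (a point fixed in the world has none). Each returns a list of dicts, best first, with "conf" (0 to 1); they miss things now and then, are a little off and sometimes report something else, mostly with a low value. They report only what shows in the picture. A call takes as long as a camera call.
- bot.recognise(label, picture): "centre" ([x, y, z] in m, in world coordinates, good to about 4 mm: the middle of the surface that is visible of it).
- bot.silhouettes(label, picture): "mask" (384x512 bool, what is visible of it).
- bot.landmark_of(label, picture): "centre" ([x, y, z] in m, in world coordinates, good to about 4 mm: a listed point, or the origin of a listed thing).
The state is a dict: "clock": time; "joint_pos": joint angles; "joint_velocities": joint speeds; "tau": joint torques, N m; "eef_pos": TCP position; "tcp_rot": TCP orientation; "contact_force": force on the tool from outside, world axes, zero at the start; "ft_torque": the same for the moment, N m; "grip_width": finger opening in m.
Only numpy, scipy, OpenCV 4.12 (cv2) and the standard library are available. Lean on these libraries where they do the work, as an engineer would, in place of code of your own. Each camera call takes 0.05 s, during which the arm holds its last target. There are 200 camera calls.

## Working session

There is one attempt and no reset: what is moved stays moved. The work goes in short steps, Python scripts to look and compute and a shell command to move; the robot and the scene stay as the last step left them, time stands still between calls to the robot, and variables do not carry over. Pictures are saved under pics/ and viewed, about 8 in all and at most 12, crops included, and the job is handed in when it is done.

```bash
mkdir -p pics; cat > h.py <<'E'
import numpy as np,cv2
from plant import bot
def save(p,n): cv2.imwrite('pics/'+n,cv2.cvtColor(p['image'],cv2.COLOR_RGB2BGR))
def proj(p,X):
    c=np.array(p['rotation']).T@(np.array(X)-p['eye']); f=192/np.tan(np.radians(p['vfov'])/2)
    return [round(float(p['cx']+f*c[0]/-c[2]),1),round(float(p['cy']+f*c[1]/c[2]),1)]
E
python3 - <<'E'
from h import *
np.set_printoptions(precision=4,suppress=True)
s=bot.get_state(); print(s['clock'],s['eef_pos'],s['tcp_rot'],s['grip_width'])
for n in ['top','scene']:
    p=bot.get_image(n); save(p,n+'1.png'); print(n,{k:v for k,v in p.items() if k!='image'})
    for l in ['rig','power_unit','power_press','blue_top','green_top','red_top','yellow_top','hub','sleeve','bearing']:
        for d in bot.landmark_of(l,p)[:2]: print(l,np.array(d['centre']),round(d['conf'],2),proj(p,d['centre']))
E
```

```text
0.0 [ 0.225  -0.6091  0.2046] [-3.0908 -0.5525  0.0005] 0.09394393335844489
top {'vfov': 55.68635890801266, 'cx': 254.6682847858313, 'cy': 189.27427189285865, 'eye': array([0.4086, 0.0231, 1.1838]), 'rotation': array([ 0.1407, -0.1304, -1.5603]), 'shot': 1}Traceback (most recent call last):
  File "<stdin>", line 7, in <module>
  File "h.py", line 6, in proj
    return [round(float(p['cx']+f*c[0]/-c[2]),1),round(float(p['cy']+f*c[1]/c[2]),1)]
                                  ~^^^
IndexError: invalid index to scalar variable.
```

```bash
sed -i "s/np.array(p\['rotation'\]).T/cv2.Rodrigues(np.array(p['rotation']))[0].T/" h.py
python3 - <<'E'
from h import *
np.set_printoptions(precision=4,suppress=True)
for n in ['top','scene']:
    p=bot.get_image(n); save(p,n+'1.png'); print(n,{k:v for k,v in p.items() if k!='image'})
    for l in ['rig','power_unit','power_press','blue_unit','blue_top','green_top','red_top','yellow_top','hub','sleeve','bearing']:
        for d in bot.landmark_of(l,p)[:2]: print(l,np.array(d['centre']),round(d['conf'],2),proj(p,d['centre']))
E
```

```text
top {'vfov': 55.68635890801266, 'cx': 254.6682847858313, 'cy': 189.27427189285865, 'eye': array([0.4086, 0.0231, 1.1838]), 'rotation': array([ 0.1407, -0.1304, -1.5603]), 'shot': 2}
power_unit [ 0.5895 -0.1325  0.0079] 0.76 [304.8, 196.9]
power_press [ 0.611  -0.1263  0.0503] 0.55 [304.5, 188.1]
blue_unit [ 0.5214 -0.0203  0.0056] 0.66 [270.5, 217.5]
blue_top [ 0.5121 -0.0262  0.0547] 0.58 [272.9, 219.0]
green_top [ 0.6124 -0.0492  0.0527] 0.62 [280.1, 187.4]
red_top [0.534  0.0627 0.0534] 0.57 [244.4, 211.9]
yellow_top [ 0.4935 -0.1168  0.0594] 0.53 [302.4, 225.1]
hub [0.6202 0.0364 0.0075] 0.56 [253.2, 187.3]
sleeve [ 0.531  -0.2137  0.0087] 0.46 [330.2, 214.8]
bearing [0.6018 0.1355 0.0092] 0.64 [222.9, 192.6]
scene {'vfov': 46.63946655565326, 'cx': 254.79431900037832, 'cy': 190.77717252703914, 'eye': array([ 1.0921, -0.4457,  0.9948]), 'rotation': array([0.6056, 0.2503, 0.8114]), 'shot': 3}
rig [ 0.561  -0.0361 -0.0005] 0.91 [228.9, 210.6]
rig [ 0.5352 -0.3189  0.0021] 0.27 [133.7, 267.0]
power_unit [ 0.5869 -0.1286  0.0047] 0.72 [207.8, 235.6]
power_unit [ 0.6097 -0.0513  0.0071] 0.39 [236.4, 223.8]
power_press [ 0.6122 -0.1211  0.0532] 0.94 [215.3, 230.4]
power_press [0.651  0.2232 0.0024] 0.18 [319.4, 179.4]
blue_unit [ 0.5176 -0.0242  0.0052] 0.66 [221.9, 197.2]
blue_top [ 0.5178 -0.0262  0.0474] 0.58 [220.7, 188.3]
green_top [ 0.6133 -0.0462  0.0547] 0.54 [238.5, 213.5]
red_top [0.5307 0.057  0.0519] 0.65 [247.4, 173.9]
red_top [ 0.5349 -0.3171  0.0031] 0.39 [134.2, 266.3]
yellow_top [ 0.4939 -0.1167  0.0559] 0.62 [187.5, 199.4]
hub [0.6211 0.0436 0.0097] 0.71 [266.0, 206.1]
sleeve [ 0.531  -0.2181  0.0064] 0.63 [166.3, 241.2]
sleeve [0.5324 0.0569 0.0559] 0.38 [247.8, 173.4]
bearing [0.604  0.138  0.0097] 0.7 [286.5, 183.8]
```

View pics/top1.png

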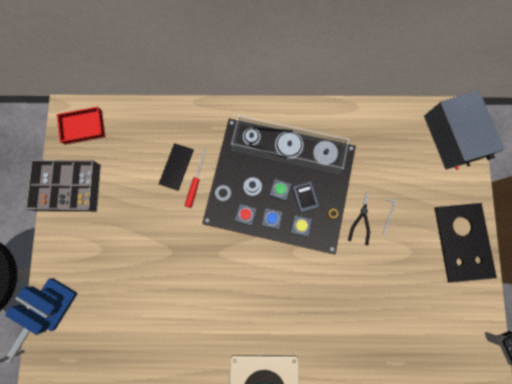

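View pics/scene1.png

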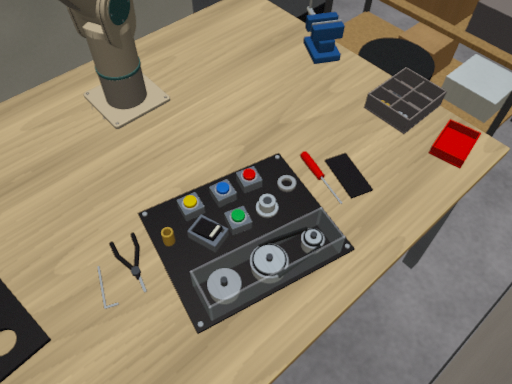

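```bash
cat > fit.py <<'E'
from h import *
from scipy.optimize import least_squares
np.set_printoptions(precision=4,suppress=True)
P=[bot.get_image('top'),bot.get_image('scene')]
slot={'yellow':(-.0475,-.09),'blue':(-.0475,0),'red':(-.0475,.09),'green':(.0475,0)}
hue={'yellow':(25,35),'blue':(100,125),'red':(0,8),'green':(45,85)}
obs=[]
for p in P:
    h=cv2.cvtColor(p['image'],cv2.COLOR_RGB2HSV)
    for k,(a,b) in slot.items():
        g=np.array([.5607,-.0361])+np.array([[.977,.212],[-.212,.977]])@[a,b]
        u=proj(p,[*g,.054])
        m=cv2.inRange(h,(hue[k][0],120,60),(hue[k][1],255,255)); w=np.zeros_like(m); cv2.circle(w,(int(u[0]),int(u[1])),13,255,-1)
        M=cv2.moments(m&w,True); obs.append((p,k,np.array([M['m10'],M['m01']])/M['m00'])); print(k,u,obs[-1][2],M['m00'])
def pos(q,k): c,s=np.cos(q[2]),np.sin(q[2]); return [*(q[:2]+np.array([[c,-s],[s,c]])@slot[k]),.051]
f=lambda q:np.concatenate([proj(p,pos(q,k))-o for p,k,o in obs])
for sel in ([0,1,2,3],[4,5,6,7],range(8)):
    O=obs; r=least_squares(lambda q:np.concatenate([proj(O[i][0],pos(q,O[i][1]))-O[i][2] for i in sel]),[.56,-.036,-.21]); print(r.x,np.abs(r.fun).max())
q=r.x; slot['power']=(.0475,-.09); slot['hub']=(.0475,.09)
for k in slot: print(k,pos(q,k))
a=P[0]['image'][165:240,225:335]; b=P[1]['image'][185:265,170:280]
cv2.imwrite('pics/crop.png',cv2.cvtColor(np.vstack([cv2.resize(a,(605,300*605//440*0+412),interpolation=3)[:300],cv2.resize(b,(605,440),interpolation=3)[100:400]]),cv2.COLOR_RGB2BGR))
for l in ['power_unit','power_press']:
    for p in P: print(l,[(np.array(d['centre']),d['conf']) for d in bot.landmark_of(l,p)[:1]])
E
python3 fit.py
```

```text
yellow [301.3, 224.6] [301.325 225.275] 80.0
blue [272.9, 218.3] [271.8352 217.8022] 91.0
red [244.7, 212.0] [245.3735 213.7711] 83.0
green [279.2, 189.0] [280.1594 188.5507] 69.0
yellow [188.7, 199.6] [189.5736 200.5504] 129.0
blue [219.8, 186.0] [222.2137 187.3435] 131.0
red [249.4, 173.1] [248.641 173.735] 117.0
green [237.0, 212.1] [237.6294 214.9091] 143.0
[ 0.56  -0.036 -0.21 ] 1.2710843373494072
[ 0.56  -0.036 -0.21 ] 2.613740458015286
[ 0.56  -0.036 -0.21 ] 2.613740458015286
yellow [np.float64(0.494782140564454), np.float64(-0.11412093708248361), 0.051]
blue [np.float64(0.5135435315506031), np.float64(-0.02609815475731027), 0.051]
red [np.float64(0.532304922536752), np.float64(0.06192462756786308), 0.051]
green [np.float64(0.606456468449397), np.float64(-0.045901845242689726), 0.051]
power [np.float64(0.5876950774632481), np.float64(-0.13392462756786308), 0.051]
hub [np.float64(0.6252178594355461), np.float64(0.04212093708248361), 0.051]
power_unit [(array([ 0.5221, -0.0166,  0.007 ]), 0.31)]
power_unit [(array([ 0.5881, -0.1287,  0.0051]), 0.56)]
power_press [(array([ 0.6092, -0.1265,  0.0515]), 0.6)]
power_press [(array([ 0.6093, -0.1261,  0.0516]), 0.75)]
```

View pics/crop.png

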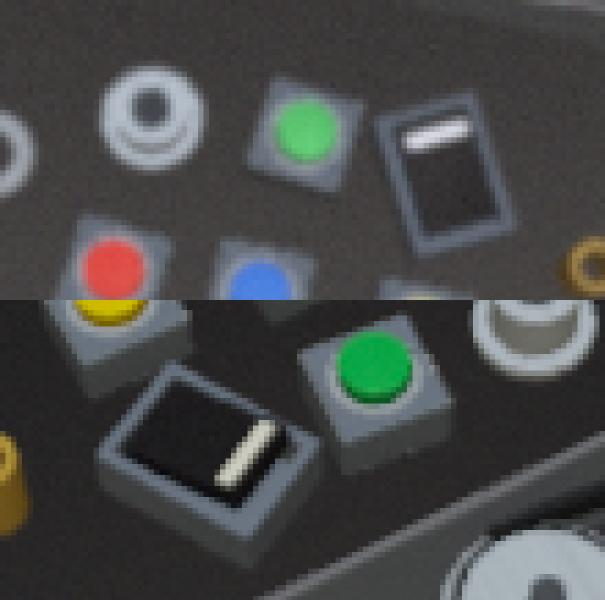

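```bash
sed -i 's/round(float(\([^)]*\)),1)/float(\1)/g; s/return .*/return np.array([p["cx"]+f*c[0]\/-c[2],p["cy"]+f*c[1]\/c[2]])/' h.py
cat >> fit.py <<'E'
print('indiv')
n=4
for i in range(4):
    g=least_squares(lambda X:np.concatenate([proj(obs[j][0],X)-obs[j][2] for j in (i,i+4)]),[.56,0,.05]); print(obs[i][1],g.x,np.abs(g.fun).max())
    g=least_squares(lambda X:np.concatenate([proj(obs[j][0],[*X,.052])-obs[j][2] for j in (i,i+4)]),[.56,0]); print('   z fixed',g.x,np.abs(g.fun).max())
so=[]
for p in P:
    h=cv2.cvtColor(p['image'],cv2.COLOR_RGB2HSV); u=proj(p,[.610,-.1255,.0515]); w=np.zeros(h.shape[:2],np.uint8); cv2.circle(w,(int(u[0]),int(u[1])),10,255,-1)
    m=cv2.inRange(h,(0,0,170),(180,70,255))&w; M=cv2.moments(m,True); so.append(np.array([M['m10'],M['m01']])/M['m00'])
    a=.5*np.arctan2(2*M['mu11'],M['mu20']-M['mu02']); so[-1]=(so[-1],a); print('stripe',u,so[-1],M['m00'])
g=least_squares(lambda X:np.concatenate([proj(P[j],X)-so[j][0] for j in (0,1)]),[.61,-.12,.05]); print(g.x,np.abs(g.fun).max())
# stripe direction in world xy at stripe height, per view
for j in (0,1):
    c=proj(P[j],g.x); th=np.linspace(0,np.pi,181); v=[proj(P[j],g.x+.01*np.array([np.cos(t),np.sin(t),0]))-c for t in th]
    d=[abs(np.sin(np.arctan2(y,x)-so[j][1])) for x,y in v]; print('stripe dir',th[np.argmin(d)])
E
python3 fit.py
```

```text
yellow [301.2532 224.6443] [301.3827 225.2593] 81.0
blue [272.8688 218.3205] [271.7778 217.7889] 90.0
red [244.6797 212.0401] [245.2976 213.6905] 84.0
green [279.2021 188.9694] [280.1714 188.6143] 70.0
yellow [188.725  199.5653] [189.4884 200.5349] 129.0
blue [219.7793 186.0074] [222.2137 187.3435] 131.0
red [249.4047 173.0734] [248.6897 173.8448] 116.0
green [236.9585 212.1059] [237.6294 214.9091] 143.0
[ 0.56   -0.0367 -0.211 ] 1.2684976228943015
[ 0.564  -0.0363 -0.2133] 1.649276505134054
[ 0.5621 -0.0363 -0.2121] 2.1170609446471076
yellow [np.float64(0.49672862912119586), np.float64(-0.11424227542133475), 0.051]
blue [np.float64(0.5156704344318312), np.float64(-0.02625814042204077), 0.051]
red [np.float64(0.5346122397424665), np.float64(0.0617259945772532), 0.051]
green [np.float64(0.6085425769310859), np.float64(-0.046252268249933635), 0.051]
power [np.float64(0.5896007716204507), np.float64(-0.13423640324922761), 0.051]
hub [np.float64(0.6274843822417213), np.float64(0.04173186674936034), 0.051]
power_unit [(array([ 0.5877, -0.1338,  0.01  ]), 0.58)]
power_unit [(array([ 0.5868, -0.128 ,  0.0067]), 0.68)]
power_press [(array([ 0.6091, -0.1257,  0.0517]), 0.56)]
power_press [(array([ 0.6101, -0.1243,  0.0502]), 0.84)]
indiv
yellow [ 0.4947 -0.1134  0.0485] 0.5033276374535944
   z fixed [ 0.4957 -0.1139] 0.7134458281725529
blue [ 0.5173 -0.0218  0.0473] 0.3615268217818368
   z fixed [ 0.5185 -0.0227] 0.7477708718674023
red [0.5297 0.0612 0.0475] 0.3777579624046723
   z fixed [0.5307 0.0601] 0.7161157352422549
green [ 0.6105 -0.0484  0.0469] 0.42191751357347584
   z fixed [ 0.6114 -0.0493] 0.8814617864886429
stripe [304.2584 188.3463] (array([303.9333, 189.0667]), np.float64(-0.29948339510360467)) 30.0
stripe [213.349  231.1674] (array([214.0312, 230.5938]), np.float64(-0.9115846106784852)) 32.0
[ 0.6087 -0.1235  0.0502] 0.36424710557804474
stripe dir 1.8849555921538759
stripe dir 1.8675022996339325
```

```bash
python3 -m handwheel '[0.5,-0.32,0,0, 1,-0.65,0,0, 1,-0.65,0,0, 1,-0.65,0,0]' 0 20
python3 -m handwheel '[0.5,-0.32,0,0, 1,-0.65,0,0, 1,-0.65,0,0, 1,-0.65,0,0]'
python3 -m handwheel '[0.5,-0.32,0,0, 1,-0.65,0,0, 1,-0.65,0,0, 1,-0.65,0,0]'
python3 -m handwheel '[0.5,-0.32,0,0, 1,-0.65,0,0, 1,-0.65,0,0, 1,-0.65,0,0]'
python3 -m handwheel '[0.5,-0.32,0,0, 1,-0.65,0,0, 1,-0.65,0,0, 1,-0.65,0,0]'
cat > to.py <<'E'
import sys; from h import *
from scipy.spatial.transform import Rotation as R
np.set_printoptions(precision=4,suppress=True)
s=bot.get_state(); r=R.from_rotvec(s['tcp_rot'])
t=np.array([float(v) for v in sys.argv[1:4]]); print(s['clock'],s['eef_pos'],r.as_matrix()[:,0],s['contact_force'],'shares',r.inv().apply(t-s['eef_pos'])/.08)
E
python3 to.py .6095 -.1245 .1
```

```text
clock: 2.23
eef_pos: [0.2865, -0.5293, 0.2057]
tcp_rot: [-3.089, -0.564, -0.004]
contact_force: [0.4, -0.2, -0.4]
grip_width: 0.0706
clock: 2.57
eef_pos: [0.3423, -0.454, 0.2057]
tcp_rot: [-3.09, -0.562, -0.003]
contact_force: [-0.2, -0.7, -0.1]
grip_width: 0.0443
clock: 2.9
eef_pos: [0.3986, -0.3784, 0.2056]
tcp_rot: [-3.091, -0.561, -0.002]
contact_force: [-0.3, 0.9, 0.8]
grip_width: 0.0174
clock: 3.23
eef_pos: [0.4553, -0.3025, 0.2055]
tcp_rot: [-3.091, -0.559, -0.002]
contact_force: [-0.7, 1.1, -0.8]
grip_width: 0.0007
clock: 3.57
eef_pos: [0.5122, -0.2263, 0.2054]
tcp_rot: [-3.091, -0.559, -0.002]
contact_force: [0.3, 0.2, -0.1]
grip_width: 0.0004
3.5667 [ 0.5122 -0.2263  0.2054] [0.9368 0.35   0.0012] [ 0.2756  0.1585 -0.1167] shares [ 1.583  -0.7661  1.3195]
```

```bash
python3 -m handwheel '[0.5,-0.25,0,0, 0.8,-0.4,0.3,0, 0.8,-0.4,0.5,0, 0.8,-0.4,0.5,0]'
python3 -m handwheel '[0.4,-0.2,0.3,0, 0.8,-0.38,0.6,0, 0.8,-0.38,0.6,0, 0.8,-0.38,0.6,0]'
python3 to.py .6095 -.1245 .06
```

```text
clock: 3.9
eef_pos: [0.5569, -0.1766, 0.1624]
tcp_rot: [-3.092, -0.552, 0.009]
contact_force: [-0.8, 0.3, -0.8]
grip_width: 0.0003
clock: 4.23
eef_pos: [0.6081, -0.126, 0.1164]
tcp_rot: [3.092, 0.553, -0.005]
contact_force: [0.2, -0.4, 0.5]
grip_width: 0.0005
4.2333 [ 0.6081 -0.126   0.1164] [ 0.9381  0.3463 -0.0029] [ 0.2496 -0.4091  0.5329] shares [ 0.0254 -0.0119  0.7045]
```

```bash
python3 -m handwheel '[0.02,0,0.4,0, 0.03,0,0.7,0, 0.03,0,0.7,0, 0.03,0,0.7,0]'
python3 - <<'E'
from h import *
p=bot.get_image('scene'); a=p['image'][150:270,150:310]
q=bot.get_image('top')['image'][150:240,230:350]
cv2.imwrite('pics/c2.png',cv2.cvtColor(np.vstack([cv2.resize(a,(400,300),interpolation=2),cv2.resize(q,(400,300),interpolation=2)]),cv2.COLOR_RGB2BGR))
E
python3 to.py .6095 -.1245 .041
```

```text
clock: 4.57
eef_pos: [0.6095, -0.1273, 0.0619]
tcp_rot: [3.092, 0.547, -0.004]
contact_force: [0.7, -0.5, 1.1]
grip_width: 0.0007
4.6667 [ 0.6117 -0.1262  0.0636] [0.9389 0.3441 0.0018] [0.5901 0.8981 0.3845] shares [-0.0196 -0.0297  0.2827]
```

View pics/c2.png

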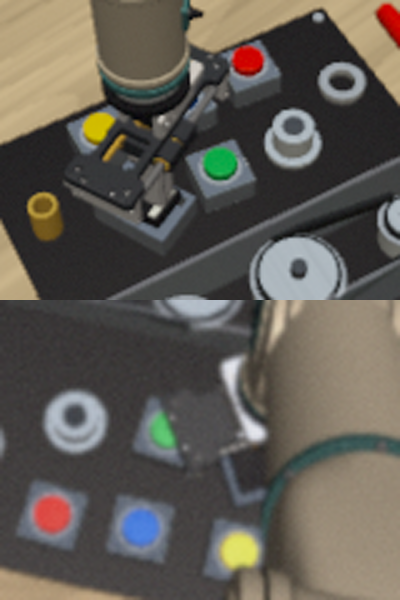

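The pictures show the closed fingers right above the striped half (scene crop ≈(155,212)); the yellow, green and hub are clear. Pressing down in small steps.

```bash
python3 -m handwheel '[0,0,0.06,0, 0,0,0.12,0, 0,0,0.16,0, 0,0,0.16,0]'
python3 -m handwheel '[0,0,0.04,0, 0,0,0.06,0, 0,0,0.06,0]'; python3 -m handwheel '[0,0,0.03,0, 0,0,0.04,0, 0,0,0.04,0]'
```

```text
clock: 5.0
eef_pos: [0.6125, -0.1236, 0.0492]
tcp_rot: [3.092, 0.553, 0.004]
contact_force: [1.7, -0.2, 2.6]
grip_width: 0.0001
clock: 5.25
eef_pos: [0.6138, -0.1232, 0.0447]
tcp_rot: [3.091, 0.554, 0.008]
contact_force: [3.4, -0.1, 3.8]
grip_width: 0.0002
clock: 5.5
eef_pos: [0.614, -0.1232, 0.0439]
tcp_rot: [3.091, 0.553, 0.009]
contact_force: [1.0, 0.9, 19.6]
grip_width: 0.0003
```

```bash
python3 -m handwheel '[-0.03,0,0.03,0, -0.03,0,0.03,0, -0.03,0,0.03,0]'
python3 -m handwheel '[0,0,-0.4,0, 0,0,-0.8,0, 0,0,-0.8,0]'
python3 -m handwheel '[-0.5,-0.5,0,0, -1,-0.7,0,0, -1,-0.7,0,0]'
python3 - <<'E'
from h import *
p=bot.get_image('scene'); a=p['image'][150:270,150:310]
q=bot.get_image('top')['image'][150:240,230:350]
cv2.imwrite('pics/c3.png',cv2.cvtColor(np.vstack([cv2.resize(a,(400,300),interpolation=2),cv2.resize(q,(400,300),interpolation=2)]),cv2.COLOR_RGB2BGR))
print(bot.landmark_of('power_press',p))
E
python3 to.py .518 -.0235 .065
```

```text
clock: 5.75
eef_pos: [0.614, -0.1233, 0.0437]
tcp_rot: [3.091, 0.554, 0.016]
contact_force: [1.0, 3.9, 30.1]
grip_width: 0.0005
clock: 6.0
eef_pos: [0.611, -0.1251, 0.1073]
tcp_rot: [3.09, 0.552, 0.009]
contact_force: [0.8, -0.5, 0.2]
grip_width: 0.0003
clock: 6.25
eef_pos: [0.5056, -0.098, 0.101]
tcp_rot: [-3.089, -0.554, 0.017]
contact_force: [-1.0, 0.1, -0.9]
grip_width: 0.0004
[{'centre': [0.6144, -0.1224, 0.0408], 'conf': 0.77}]
6.4 [ 0.5123 -0.0995  0.1019] [ 0.9381  0.3464 -0.0028] [ 0.0269 -0.3212 -0.4587] shares [ 0.3972 -0.8656  0.4612]
```

View pics/c3.png

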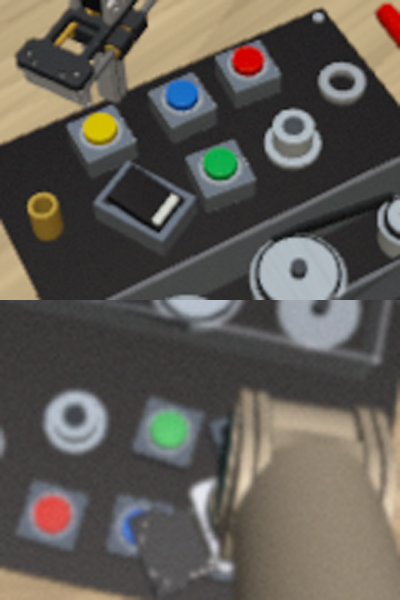

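Rocker tipped: its stripe now sits flush (scene crop (165,210)), network stripe z 0.041 vs 0.050 before, and a hard stop felt at 30 N. On to blue.

```bash
python3 -m handwheel '[0.2,-0.45,0,0, 0.4,-0.87,0,0, 0.4,-0.87,0,0, 0.4,-0.87,0.2,0, 0.4,-0.87,0.4,0]'
python3 -m handwheel '[0,0,0.05,0, 0,0,0.05,0]'
for i in 1 2 3; do python3 to.py .518 -.0235 .057; done
```

```text
clock: 6.82
eef_pos: [0.5227, -0.0222, 0.0702]
tcp_rot: [3.091, 0.557, 0.005]
contact_force: [0.2, -0.3, -0.7]
grip_width: 0.0004
clock: 6.98
eef_pos: [0.5201, -0.0233, 0.0649]
tcp_rot: [-3.092, -0.553, 0.004]
contact_force: [0.4, 0.4, -0.5]
grip_width: 0.0006
6.9833 [ 0.5201 -0.0233  0.0649] [ 0.938   0.3465 -0.0023] [ 0.4128  0.4411 -0.4903] shares [-0.0257 -0.0067  0.0989]
6.9833 [ 0.5201 -0.0233  0.0649] [ 0.938   0.3465 -0.0023] [ 0.4128  0.4411 -0.4903] shares [-0.0257 -0.0067  0.0989]
6.9833 [ 0.5201 -0.0233  0.0649] [ 0.938   0.3465 -0.0023] [ 0.4128  0.4411 -0.4903] shares [-0.0257 -0.0067  0.0989]
```

```bash
python3 -m handwheel '[-0.02,0,0.06,0, -0.02,0,0.11,0, -0.02,0,0.15,0, -0.02,0,0.15,0]'
python3 -m handwheel '[0,0,0.03,0, 0,0,0.06,0, 0,0,0.06,0]'; python3 -m handwheel '[0,0,0.02,0, 0,0,0.04,0, 0,0,0.04,0]'
```

```text
clock: 7.32
eef_pos: [0.519, -0.024, 0.0541]
tcp_rot: [3.093, 0.552, 0.0]
contact_force: [-0.4, 0.5, 0.4]
grip_width: 0.0005
clock: 7.57
eef_pos: [0.5191, -0.0239, 0.0496]
tcp_rot: [3.092, 0.553, 0.001]
contact_force: [0.6, -0.5, 0.2]
grip_width: 0.0001
clock: 7.82
eef_pos: [0.5191, -0.0239, 0.0471]
tcp_rot: [3.092, 0.552, 0.001]
contact_force: [-1.2, -0.1, 9.5]
grip_width: 0.0003
```

```bash
for i in 1 2; do python3 -m handwheel '[0,0,0.02,0, 0,0,0.03,0, 0,0,0.03,0]'; done
```

```text
clock: 8.07
eef_pos: [0.5192, -0.0239, 0.0466]
tcp_rot: [3.092, 0.552, 0.002]
contact_force: [-5.6, -0.4, 29.6]
grip_width: 0.0006
clock: 8.32
eef_pos: [0.5193, -0.0239, 0.0461]
tcp_rot: [3.092, 0.552, 0.004]
contact_force: [-8.7, 0.2, 48.8]
grip_width: 0.0004
```

```bash
python3 -m handwheel '[0,0,-0.2,0, 0,0,-0.5,0, 0,0,-0.5,0]'
python3 to.py .611 -.049 .065
```

```text
clock: 8.57
eef_pos: [0.5212, -0.0236, 0.0846]
tcp_rot: [3.092, 0.553, 0.009]
contact_force: [1.0, 0.3, -0.0]
grip_width: 0.0
8.5667 [ 0.5212 -0.0236  0.0846] [0.938  0.3465 0.0056] [ 0.9661  0.3103 -0.0279] shares [0.9421 0.6863 0.2518]
```

```bash
python3 -m handwheel '[0.5,0.35,0,0, 0.95,0.69,0,0, 0.95,0.69,0,0, 0.95,0.69,0,0]'
python3 - <<'E'
from h import *
p=bot.get_image('scene'); a=p['image'][150:270,150:310]
q=bot.get_image('top')['image'][150:240,230:350]
cv2.imwrite('pics/c4.png',cv2.cvtColor(np.vstack([cv2.resize(a,(400,300),interpolation=2),cv2.resize(q,(400,300),interpolation=2)]),cv2.COLOR_RGB2BGR))
for l in ('blue_top','power_press'): print(l,[d['centre'] for d in bot.landmark_of(l,p)[:1]])
E
python3 to.py .611 -.049 .065
```

```text
clock: 8.9
eef_pos: [0.6123, -0.0505, 0.0806]
tcp_rot: [3.092, 0.55, 0.004]
contact_force: [0.2, 0.2, -0.4]
grip_width: 0.0003
blue_top []
power_press [[0.6143, -0.1257, 0.0416]]
9.1 [ 0.6072 -0.0485  0.0807] [ 0.9379  0.347  -0.0026] [ 0.3867  0.2491 -1.0297] shares [0.0428 0.0231 0.1955]
```

View pics/c4.png

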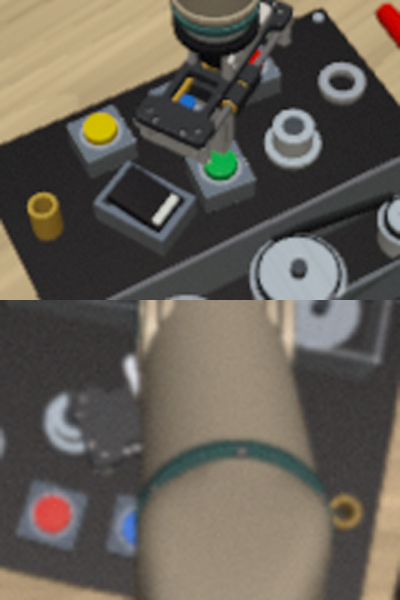

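```bash
python3 -m handwheel '[0.02,0,0.15,0, 0.02,0,0.27,0, 0.02,0,0.27,0, 0.02,0,0.27,0]'
python3 -m handwheel '[0,0,0.04,0, 0,0,0.08,0, 0,0,0.1,0, 0,0,0.1,0]'; python3 -m handwheel '[0,0,0.02,0, 0,0,0.04,0, 0,0,0.04,0]'
```

```text
clock: 9.43
eef_pos: [0.6094, -0.0484, 0.0587]
tcp_rot: [-3.092, -0.553, 0.004]
contact_force: [0.3, -0.9, 0.3]
grip_width: 0.0002
clock: 9.77
eef_pos: [0.611, -0.0486, 0.052]
tcp_rot: [3.092, 0.553, 0.001]
contact_force: [-0.1, -0.2, 4.0]
grip_width: 0.0007
clock: 10.02
eef_pos: [0.611, -0.0487, 0.0489]
tcp_rot: [3.092, 0.553, 0.001]
contact_force: [-0.7, -0.2, 5.3]
grip_width: 0.0007
```

```bash
python3 -m handwheel '[0,0,0.02,0, 0,0,0.04,0, 0,0,0.04,0]'; python3 -m handwheel '[0,0,0.02,0, 0,0,0.03,0, 0,0,0.03,0, 0,0,0.03,0, 0,0,0.03,0]'
```

```text
clock: 10.27
eef_pos: [0.6111, -0.0487, 0.0471]
tcp_rot: [3.093, 0.553, 0.001]
contact_force: [-2.9, 0.9, 13.1]
grip_width: 0.0005
clock: 10.68
eef_pos: [0.6112, -0.0486, 0.0469]
tcp_rot: [3.092, 0.552, 0.003]
contact_force: [-7.6, 0.8, 29.4]
grip_width: 0.0001
```

Hard stop at 0.047 with 29 N; I'll check the picture, while holding, before handing in.

```bash
python3 -m handwheel '[0,0,0,0, 0,0,0,0, 0,0,0,0, 0,0,0,0, 0,0,0,0]'
python3 - <<'E'
from h import *
p=bot.get_image('scene'); t=bot.get_image('top')
for n,q in (('s',p),('t',t)):
  for l in ('blue_top','power_press','red_top','yellow_top','hub','sleeve','bearing'): print(n,l,[np.round(d['centre'],3) for d in bot.landmark_of(l,q)[:1]])
a=p['image'][150:270,150:310]
cv2.imwrite('pics/c5.png',cv2.cvtColor(cv2.resize(a,(640,480),interpolation=2),cv2.COLOR_RGB2BGR))
E
```

```text
clock: 11.1
eef_pos: [0.6112, -0.0486, 0.0469]
tcp_rot: [3.092, 0.552, 0.003]
contact_force: [-6.5, 1.7, 28.9]
grip_width: 0.0006
s blue_top [array([ 0.519, -0.026,  0.044])]
s power_press [array([ 0.614, -0.123,  0.045])]
s red_top []
s yellow_top [array([ 0.498, -0.117,  0.057])]
s hub [array([0.623, 0.039, 0.009])]
s sleeve [array([ 0.53 , -0.212,  0.003])]
s bearing [array([0.606, 0.137, 0.011])]
t blue_top [array([ 0.516, -0.027,  0.046])]
t power_press []
t red_top [array([0.535, 0.059, 0.054])]
t yellow_top [array([ 0.522, -0.018,  0.007])]
t hub [array([0.623, 0.036, 0.01 ])]
t sleeve [array([ 0.531, -0.214,  0.009])]
t bearing [array([0.604, 0.136, 0.006])]
```

View pics/c5.png

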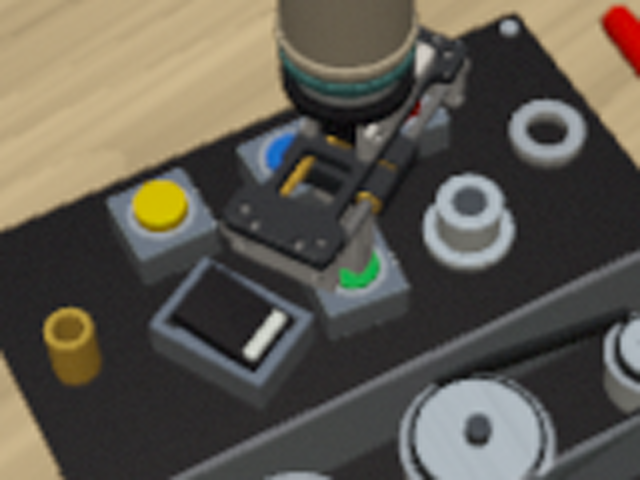

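The picture shows the fingers holding green down at (355,268), the rocker tipped with its stripe flush at (265,335), and yellow standing out at (160,205). The hub and sleeve have not moved.

```bash
python3 -c "from plant import bot; print(bot.finish_job()); s=bot.get_state(); print(s['clock'],s['contact_force'],s['eef_pos'])"
```

```text
the job is handed in; nothing more can be done
None
the job is handed in; nothing more can be done
```

I tipped the rocker over, pushed the blue button in, then pressed the green button down, and handed the job in at about 11 s of 42 s while still holding it. The system gives no verdict, so this rests on my own checks:

- **Rocker:** it met a hard stop at 30 N. The stripe sank from about 0.050 m to 0.041 m right afterwards. A later picture gave 0.045 m, which is within the roughly 4 mm error of that measurement, and the rocker still looked fully tipped.
- **Blue:** it met a hard stop with the fingertips at z = 0.0465 m, where about 0.047 m was expected, and I pressed it to 49 N. The networks later put its top at 0.044 to 0.046 m, compared with about 0.054 m when out.
- **Green:** it was held at its stop, z = 0.047 m, with about 29 N.
- **Red and yellow:** both read 0.054 to 0.057 m, so still out. Each came from one view only: red was hidden in the side view, and the top view's reading for yellow was plainly a false hit on the blue block.
- **Loose things:** the hub, sleeve and bearing were within measuring error of where they started. I did not measure the driver, phone, pliers or hex key again; the arm stayed at least 0.2 m above the bench on its way to the plate and pressed only over the controls.

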